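# Load the wash rack, then hold the parts washer's lid at 45 degrees

## Task

Stand the two steel piston pins in the wash rack, the thick one in the wide bore and the thin one in the narrow bore, each down to the bottom, leaving the rack standing on the bench. Then raise the lid of the parts washer (it has a bar handle at the front) and hold it steady at 45 degrees so that I can lower the rack in: the lid falls shut by itself, so finish while still holding it, with nothing propping it. Leave the oil bottle, the wrench and the cup alone.

Things in the scene. Friction and masses are not known exactly. Their poses are not given: they have to be found in the camera images.
- pin_large_center (a point): Centre (half-way up) of the thick piston pin: a plain upright steel cylinder 22 mm in diameter, 60 mm tall, about 110 g, standing loose on the bench. Its z axis is the pin's own axis.
- pin_small_center (a point): Centre (half-way up) of the thin piston pin: a plain upright steel cylinder 16 mm in diameter, 50 mm tall, about 50 g, standing loose on the bench. Its z axis is the pin's own axis.
- rack: Wash rack: a loose grey plastic block 80 mm (its x) by 190 mm (its y) and 32 mm tall, about 0.7 kg, lying on the bench with a low wire loop (6 mm wire, reaching 21 mm out) at each end; two upright round blind bores lie 84 mm apart on its long middle line. Origin at the centre of its underside, z up.
- bore_large (a point): Centre of the mouth of the wide bore, 25 mm in diameter, 20 mm deep with a thin black pad on its floor, in the top face of the rack (32 mm above the bench). Axes as the rack: z up, y along the rack's long side.
- bore_small (a point): Centre of the mouth of the narrow bore, 19 mm in diameter, 20 mm deep with a thin black pad on its floor, in the top face of the rack. Axes as the rack.
- lid_hinge (a point): Middle of the hinge axis of the parts washer's lid, on the far top rim of the tank, 120 mm above the bench. The washer is a fixed open steel tank 200 mm (its x) by 280 mm (its y) by 120 mm tall, with a 6 mm lid on top. Fixed axes, as the washer: y along the hinge axis, z up, -x towards the washer's front, where the handle is.
- lid_bar (a point): Middle of the lid's handle: a round steel bar 10 mm in diameter and 140 mm long, parallel to the hinge, carried by a flat arm near each end (120 mm clear between the arms), 45 mm clear of the lid's front edge, so that fingers can go down on both sides of it from above. It lies 250 mm from the hinge axis towards the front and, lid shut, 3 mm above it. Axes turn with the lid (as those of lid_hinge when shut).
- lid (a joint): Opening angle of the lid in rad: 0 shut, 0.785 is 45 degrees, stop at 1.2; opening lifts the bar up and back over the hinge axis. The hinge turns freely and the lid (about 0.6 kg) falls shut from any angle when let go; carrying it takes about 3 N at the bar.
- oil_bottle: Bystander: red oil bottle, 68 mm in diameter, 190 mm tall; origin at the centre of its underside.
- wrench: Bystander: steel wrench 170 mm long lying on the bench along its own x; origin under its middle.
- cup: Bystander: white cup, 72 mm in diameter, 85 mm tall; origin at the centre of its underside.
Things that resemble listed ones, but are neither listed nor needed, are in the scene too. What is meant by the rack is not red, and is the smaller of those in its own colour.

How it is judged:
On the way, in this order (a step that is already met when the one before it is completed fails the run):
1. both pins stand at the bottom of their own bores, let go, the lid still shut (horizontal distance between pin_large_center and bore_large below 0.005 m and z of pin_large_center in the frame of bore_large below 0.0125 m and angle between each of pin_large_center, pin_small_center's own z axis and vertical below 0.15 rad and horizontal distance between pin_small_center and bore_small below 0.005 m and z of pin_small_center in the frame of bore_small below 0.0075 m and contact force between the fingers and pin_large below 0.2 N and contact force between the fingers and pin_small below 0.2 N and value of joint lid below 0.05 rad), for 0.2 s.
2. the lid is raised to 45 degrees (value of joint lid between 0.698 and 0.873 rad), for 0.2 s.
At the end, for the whole second after the job is handed in: Lid held still at 40 to 50 degrees by the fingers alone (0.8 N or more; no loose thing touching it); each pin in its own bore, within 2.5 mm of the bottom, 5 mm of the axis, 0.15 rad of upright, untouched by the fingers; rack flat on the bench (all of step 2 and horizontal distance between pin_large_center and bore_large below 0.005 m and z of pin_large_center in the frame of bore_large below 0.0125 m and angle between each of pin_large_center, pin_small_center's own z axis and vertical below 0.15 rad and horizontal distance between pin_small_center and bore_small below 0.005 m and z of pin_small_center in the frame of bore_small below 0.0075 m and contact force between each of the fingers, lid and pin_large below 0.2 N and contact force between each of the fingers, lid and pin_small below 0.2 N and angle between rack's own z axis and vertical below 0.05 rad and height (world z) of rack below 0.005 m and velocity of joint lid between -0.05 and 0.05 rad/s and contact force between the fingers and lid above 0.8 N and contact force between lid and rack below 0.2 N and contact force between lid and oil_bottle below 0.2 N and contact force between lid and wrench below 0.2 N and contact force between lid and cup below 0.2 N); the arm keeps its last pose, push and grip.
It fails at once if the oil bottle, wrench or cup is moved by more than 20 mm (distance of any of oil_bottle, wrench, cup from where it was at the start of the episode above 0.02 m).
It also fails if it takes over 67 s, if anything falls off the work surface, if the arm or the gripper's body presses on something with over 40 N, if the wrist force passes 120 N, or if a joint passes its speed limit or range.

## Robot

A 6-joint arm with a two-finger parallel gripper is mounted at the origin on the work surface. World frame = base frame: x ahead of the robot, y to its left, z up, the work surface at z = 0. Lengths are in m, angles in rad, forces in N, time in s.
With the tool pointing down it reaches from about 0.275 to 0.875 m from the base axis. Payload 12.5 kg.
Tool frame: the origin (TCP) lies at the very end of the fingers, on their centre line; the grasp point (between the pads) lies 19 mm behind it; x points along the fingers, y is the direction in which the jaws open and shut, and the axes are right-handed (so a half turn about x gives the same grasp; the last joint's range is limited). The gripper opens to 85 mm and grips with 20 to 120 N. Pads are 22 mm wide; open, the fingers measure 114 mm over their backs; the gripper's body (76 mm by 85 mm) begins 54 mm behind the grasp point. The pads swing forward as they close: fully open they stand 13 mm farther back than shut.
Start: joints at [-1.323, 0.351, 1.652, -0, 1.139, -0.085], TCP at [0.18, -0.52, 0.206] pointing down, gripper open.
Joint ranges: [-2.75, 2.75], [-0.79, 2.1], [0.01, 2.65], [-1.57, 4.71], [0.07, 3.14], [-2.87, 2.87]. Speed limits (rad/s): [2.22, 2.22, 2.79, 3.14, 3.14, 3.14].

## Interface

Orientations are given as a 3x3 rotation matrix whose columns are the frame's x, y, z axes.
In Python, from bench import manip gives the robot as it stands. Calls block until the motion is done:
- manip.move_ptp(position, orientation): joint-space move of the TCP to a pose.
- manip.move_l(position, attitude=None, max_speed=0.15): straight line of the TCP; attitude=None keeps the orientation; max_speed is the mean speed in m/s.
- manip.move_j(angles): joint-space move.
- manip.set_gripper(opening, effort=None): opening from 0.0 (shut) to 1.0 (fully open); effort is the grip in N (None keeps the last); returns when the fingers have stopped.
- manip.dwell(seconds).
- manip.inverse_kinematics(position, orientation): joint angles nearest the present ones, or None.
- manip.grab_frame(name): name is "scene" or "top"; returns (picture, depth): 400x640x3 uint8, red, green, blue; 400x640 float32, m along the optical axis (not along the pixel's ray), 0 where there is no reading.
- manip.get_calibration(name): a dict with "camera_matrix" (3x3 intrinsics, pixels), "k1" (the pictures are not rectified: a ray, as slopes to the right and down, at radius r is drawn at 1 + k1 r^2 times it, then the intrinsics apply), "R" (3x3) and "t" (3): a world point X has camera coordinates R X + t. Camera axes: x right, y down, z forward; pixel columns grow to the right and rows downward; lengths in m; the calibration is good to about 2 mm. A picture is of the moment at which its call begins. get_calibration takes no time and is no camera call.
A pose or a line that the arm cannot do raises manip.Unreachable and nothing moves.
- manip.sign_off(): hands the job in, once; it reports no verdict.
Trained networks look in the newest picture that a camera, given by its name, has taken for a name from the list of things; names that differ only in an ending like _2 or _b are one class to them, and where a whole thing is asked for, a point or a joint stands for the part that bears it (a point fixed in the world has none). Each returns a list of dicts, best first, with "confidence" (0 to 1); they miss things now and then, are a little off and sometimes report something else, mostly with a low value. They report only what shows in the picture. A call takes as long as a camera call. They do not tell look-alikes from the thing itself.
- manip.look_for(camera, name): "at" ([x, y, z] in m, in world coordinates, good to about 4 mm: the middle of the surface that is visible of it).
Readings, each from a call of its own:
- manip.current_time(): time.
- manip.current_qpos(): joint angles.
- manip.current_joint_vel(): joint speeds.
- manip.current_joint_torque(): joint torques, N m.
- manip.current_ee_pos(): TCP position.
- manip.current_tcp_rot(): TCP orientation.
- manip.current_force(): force on the tool from outside, world axes, zero at the start.
- manip.current_ft_torque(): the same for the moment, N m.
- manip.current_grip_width(): opening from 0.0 (shut) to 1.0 (fully open).
Only numpy, scipy, OpenCV 4.12 (cv2) and the standard library are available. Lean on these libraries where they do the work, as an engineer would, in place of code of your own. Each camera call takes 0.05 s, during which the arm holds its last target. There are 200 camera calls.

## Working session

There is one attempt and no reset: what is moved stays moved. The work goes in short steps, each a Python script; the robot and the scene stay as the last script left them, time stands still between calls to the robot, and variables do not carry over. Pictures are saved under pics/ and viewed, about 8 in all and at most 12, crops included, and the job is handed in when it is done.

```bash
ls && mkdir -p pics && cat > h.py <<'E'
import numpy as np, cv2
from bench import manip
def snap(cam,name):
    p,d=manip.grab_frame(cam); cv2.imwrite(f'pics/{name}.png',p[:,:,::-1]); np.savez(f'pics/{name}.npz',p=p,d=d); return p,d
def rays(cam,uv):
    c=manip.get_calibration(cam); K=np.array(c['camera_matrix'],float)
    k=float(c['k1']); uv=np.asarray(uv,float).reshape(-1,1,2)
    n=cv2.undistortPointsIter(uv,K,np.array([k,0,0,0.]),None,None,(3,50,1e-10)).reshape(-1,2)
    return np.c_[n,np.ones(len(n))],np.array(c['R']),np.array(c['t'])
def at_z(cam,uv,z):
    r,R,t=rays(cam,uv); o=-R.T@t; w=r@R
    return o+w*((z-o[2])/w[:,2])[:,None]
def at_d(cam,uv,d):
    r,R,t=rays(cam,uv); return (r*np.asarray(d).reshape(-1,1)-t)@R
def cloud(cam,d):
    v,u=np.mgrid[0:400,0:640]; uv=np.c_[u.ravel(),v.ravel()]
    return at_d(cam,uv,d.ravel()).reshape(400,640,3)
E
python3 - <<'E'
from h import *
for c in ('scene','top'):
    snap(c,c+'0'); k=manip.get_calibration(c); print(c,-np.array(k['R']).T@k['t'],k['k1'])
    for n in ('pin_large_center','pin_small_center','rack','bore_large','bore_small','lid_bar','lid','oil_bottle','wrench','cup'):
        try: print(n,[(np.round(x['at'],3).tolist(),round(x['confidence'],2)) for x in manip.look_for(c,n)[:4]])
        except Exception as e: print(n,e)
print(manip.current_time())
E
```

```text
pics
scene [ 1.33565621 -0.12930521  0.79590141] -0.014657876181761693
pin_large_center [([0.442, -0.118, 0.035], 0.69), ([0.69, 0.239, 0.13], 0.55)]
pin_small_center []
rack [([0.607, -0.18, 0.033], 0.85), ([0.394, 0.088, 0.038], 0.7), ([0.75, -0.395, 0.026], 0.68)]
bore_large [([0.386, 0.09, 0.044], 0.94), ([0.748, -0.402, 0.029], 0.91), ([0.612, -0.182, 0.035], 0.64)]
bore_small [([0.744, -0.398, 0.03], 0.81), ([0.606, -0.176, 0.032], 0.78)]
lid_bar [([0.69, 0.24, 0.128], 0.8)]
lid [([0.69, 0.24, 0.13], 0.71)]
oil_bottle [([0.69, 0.242, 0.129], 0.68), ([0.558, -0.454, 0.106], 0.56)]
wrench [([0.34, -0.452, 0.007], 0.66)]
cup [([0.768, -0.006, 0.054], 0.79)]
top [ 0.29547947 -0.07586619  1.73397916] -0.11951840924390934
pin_large_center [([0.428, -0.116, 0.06], 0.55)]
pin_small_center []
rack [([0.589, -0.179, 0.031], 0.73), ([0.362, 0.093, 0.042], 0.63)]
bore_large [([0.729, -0.4, 0.032], 0.77), ([0.589, -0.173, 0.031], 0.56)]
bore_small [([0.594, -0.179, 0.032], 0.92), ([0.363, 0.092, 0.038], 0.8), ([0.732, -0.402, 0.032], 0.65)]
lid_bar [([0.67, 0.245, 0.128], 0.62), ([0.328, -0.458, 0.008], 0.24)]
lid [([0.673, 0.248, 0.127], 0.55)]
oil_bottle [([0.529, -0.448, 0.126], 0.89)]
wrench [([0.332, -0.459, 0.006], 0.79)]
cup [([0.778, 0.0, 0.045], 0.83)]
1.1
```

View pics/top0.png

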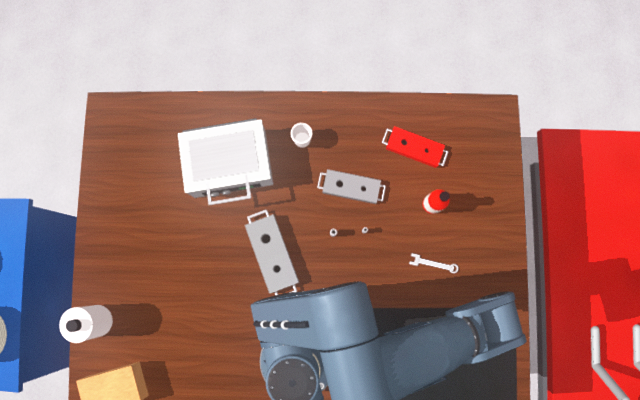

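View pics/scene0.png

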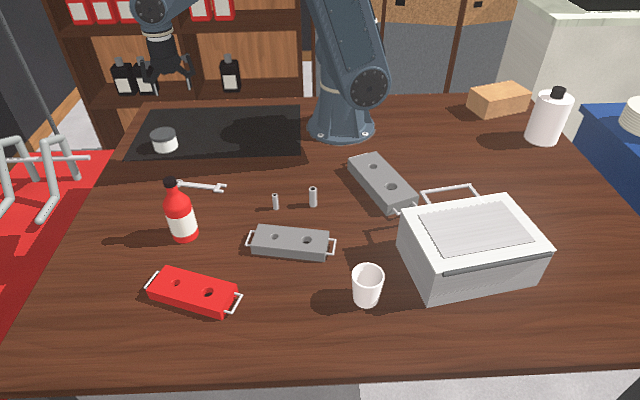

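The top view shows the small grey rack with its wide bore at about (340,183) and its narrow bore at (364,188). The thick pin is at (333,232), the thin pin at (365,230) and the lid bar at about (230,200). The cameras seem to disagree in x by about 15 mm, so I'll measure carefully.

```bash
python3 - <<'E'
from h import *
ims=[]
for c,(u0,u1,v0,v1) in (('top',(310,400,160,250)),('scene',(235,345,175,270))):
    z=np.load(f'pics/{c}0.npz'); p,d=z['p'],z['d']; P=cloud(c,d)
    ims.append(cv2.resize(p[v0:v1,u0:u1,::-1],(396,396),interpolation=cv2.INTER_CUBIC))
    # table height
    m=np.zeros((400,640),bool); m[v0:v1,u0:u1]=1
    Q=P[m]; print(c,'table z',np.median(Q[Q[:,2]<0.012][:,2]), 'res(m/px)',d[(v0+v1)//2,(u0+u1)//2]/manip.get_calibration(c)['camera_matrix'][0][0])
    for nm,box,zr in (('rack',(.50,.69,-.31,-.06),(.024,.040)),('pinL',(.38,.49,-.15,-.085),(.045,.075)),('pinS',(.38,.49,-.24,-.16),(.035,.065)),('allpins',(.38,.49,-.26,-.06),(.02,.075))):
        s=(P[...,0]>box[0])&(P[...,0]<box[1])&(P[...,1]>box[2])&(P[...,1]<box[3])&(P[...,2]>zr[0])&(P[...,2]<zr[1])
        v,u=np.nonzero(s)
        if len(u)==0: print(nm,'none');continue
        q=P[s]; print(nm,len(u),'px',u.mean().round(1),v.mean().round(1),'mean',q.mean(0).round(4),'med z',np.median(q[:,2]).round(4))
        if nm=='rack':
            r=cv2.minAreaRect((q[:,:2]*1000).astype(np.float32)); print(r)
cv2.imwrite('pics/crop1.png',np.hstack(ims))
E
```

```text
top table z -0.0007104159333685703 res(m/px) 0.003478946580716083
rack 1165 px 351.1 186.3 mean [ 0.5938 -0.1792  0.0314] med z 0.0314
((594.3783569335938, -179.41661071777344), (228.9915313720703, 82.99026489257812), 78.85777282714844)
pinL 36 px 332.7 232.2 mean [ 0.4328 -0.1157  0.0583] med z 0.0585
pinS 20 px 364.8 229.0 mean [ 0.4453 -0.2238  0.0485] med z 0.0486
allpins 62 px 344.0 231.3 mean [ 0.4366 -0.1538  0.0526] med z 0.0559
scene table z -0.0007276282052474467 res(m/px) 0.0027708644681755617
rack 1772 px 289.7 238.8 mean [ 0.5985 -0.1789  0.0309] med z 0.0311
((594.988525390625, -179.11663818359375), (190.4309539794922, 85.40434265136719), 78.65826416015625)
pinL 56 px 312.0 190.1 mean [ 0.4372 -0.1158  0.0562] med z 0.0574
pinS 39 px 274.3 196.5 mean [ 0.4457 -0.2224  0.0447] med z 0.0451
allpins 170 px 298.9 195.3 mean [ 0.4419 -0.1533  0.0428] med z 0.0429
```

View pics/crop1.png

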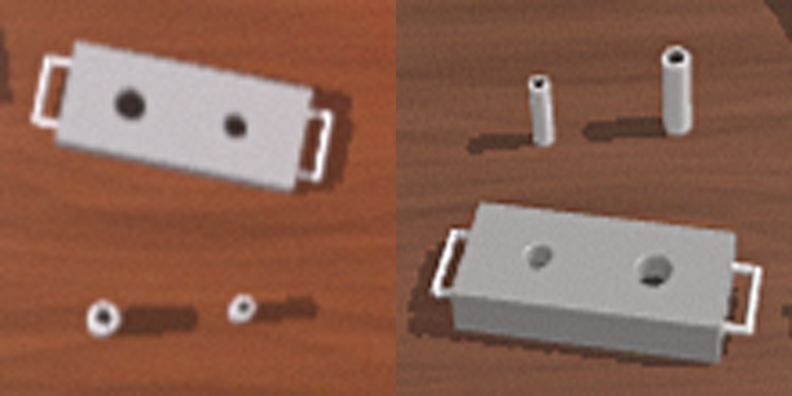

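```bash
cat > meas.py <<'E'
from h import *
from scipy.optimize import least_squares
D={c:np.load(f'pics/{c}0.npz') for c in ('top','scene')}
C={c:cloud(c,D[c]['d']) for c in D}
for nm,x,y,r,h in (('L',.434,-.116,.011,.06),('S',.446,-.223,.008,.05)):
    for c in C:
        P=C[c]; s=(np.hypot(P[...,0]-x,P[...,1]-y)<.022)&(P[...,2]>.012)
        g=D[c]['p'].mean(2); Q=P[s]; lo=Q[Q[:,2]<h-.008]; hi=Q[Q[:,2]>h-.006]
        f=least_squares(lambda q:np.hypot(lo[:,0]-q[0],lo[:,1]-q[1])-r,(x,y),loss='soft_l1',f_scale=.001).x if len(lo)>8 else None
        # silhouette-of-bright mask of top: project at z=h
        v,u=np.nonzero(s&(P[...,2]>h-.006)); t=at_z(c,np.c_[u,v],h)
        print(nm,c,'circle',f,len(lo),'top centroid',t.mean(0)[:2].round(4),'range',(np.ptp(t,axis=0)[:2]).round(3),len(u))
for c,pts in (('top',((339.5,183.6),(363.4,188.6))),('scene',((306.5,239.7),(274.2,236.3)))):
    g=D[c]['p'].astype(float).mean(2); o=[]
    for (u,v) in pts:
        U,V=np.meshgrid(np.arange(int(u)-7,int(u)+8),np.arange(int(v)-6,int(v)+7))
        G=g[V,U]; w=np.clip(np.median(G)-12-G,0,40)   # saturating: count the whole dark ellipse evenly
        o.append((np.sum(w*U)/w.sum(),np.sum(w*V)/w.sum()))
    W=at_z(c,o,.032)[:,:2]; print(c,np.round(o,2).tolist(),W.round(4).tolist(),'sep',np.linalg.norm(W[0]-W[1]),'mid',W.mean(0).round(4))
    # rack rectangle from grey top pixels (z in .026..0.036), edges by percentile widths in rack axes
    P=C[c]; s=(abs(P[...,0]-.595)<.08)&(abs(P[...,1]+.179)<.13)&(P[...,2]>.024)&(P[...,2]<.038)
    s=cv2.morphologyEx(s.astype(np.uint8),cv2.MORPH_CLOSE,np.ones((7,7)));s=cv2.morphologyEx(s,cv2.MORPH_OPEN,np.ones((9,9)))
    v,u=np.nonzero(s); t=at_z(c,np.c_[u,v],.032)[:,:2]; m=t.mean(0)
    r=cv2.minAreaRect((t*1000).astype(np.float32)); a=np.linalg.svd(t-m)[2][0] if 0 else np.linalg.eigh(np.cov(t.T))[1][:,1]; print(' rack centroid',m.round(4),'axis',a.round(4),'rect',np.round(r[0],1),np.round(r[1],1),r[2], 'bore axis',((W[0]-W[1])/np.linalg.norm(W[0]-W[1])).round(4))
# lid
P=C['top'];s=(P[...,2]>.116)&(P[...,2]<.140)&(P[...,0]>.45)&(P[...,1]>.05)&(P[...,1]<.5)
v,u=np.nonzero(s);print('lid z',np.median(P[s][:,2]))
P=C['scene'];s=(P[...,2]>.112)&(P[...,2]<.145)&(P[...,0]>.45)&(P[...,1]>.05)&(P[...,1]<.5)
Q=P[s];print(len(Q),cv2.minAreaRect((Q[:,:2]*1000).astype(np.float32)))
for c in C:
    P=C[c];s=(P[...,2]>.112)&(P[...,2]<.145)&(P[...,0]>.45)&(P[...,1]>.05)&(P[...,1]<.5)
    k=cv2.morphologyEx(s.astype(np.uint8),cv2.MORPH_OPEN,np.ones((9,9)));
    q=P[k>0];b=P[s&(cv2.dilate(k,np.ones((5,5)))==0)]
    print(c,'lid rect',cv2.minAreaRect((q[:,:2]*1000).astype(np.float32)),'handle pts',len(b),cv2.minAreaRect((b[:,:2]*1000).astype(np.float32)) if len(b)>3 else '')
    a=cv2.resize(D[c]['p'][(175 if c=='scene' else 115):(285 if c=='scene' else 215),(385 if c=='scene' else 170):(565 if c=='scene' else 290),::-1],None,fx=3.3,fy=3.3,interpolation=cv2.INTER_CUBIC); cv2.imwrite(f'pics/lid_{c}.png',a)
E
python3 meas.py
```

```text
L top circle None 8 top centroid [ 0.4333 -0.1158] range [0.02 0.02] 32
L scene circle [ 0.43336797 -0.11555591] 85 top centroid [ 0.4371 -0.1157] range [0.027 0.017] 41
S top circle None 5 top centroid [ 0.4448 -0.2237] range [0.014 0.013] 16
S scene circle [ 0.44223265 -0.22288834] 45 top centroid [ 0.4463 -0.2225] range [0.022 0.012] 23
top [[339.08, 183.33], [362.94, 188.21]] [[0.6035, -0.1377], [0.5871, -0.2198]] sep 0.0837231354271147 mid [ 0.5953 -0.1788]
 rack centroid [ 0.5939 -0.1778] axis [0.1837 0.983 ] rect [ 593.5 -179. ] [227.9  81.5] 78.92514038085938 bore axis [0.1959 0.9806]
scene [[306.9, 239.81], [274.73, 236.3]] [[0.6058, -0.1348], [0.5889, -0.217]] sep 0.08390654094631585 mid [ 0.5973 -0.1759]
 rack centroid [ 0.6001 -0.178 ] axis [0.2064 0.9785] rect [ 599.3 -179.3] [190.8  88.7] 78.64716339111328 bore axis [0.2008 0.9796]
lid z 0.1266366346774984
8903 ((656.2597045898438, 246.6045684814453), (267.00909423828125, 288.1814880371094), 10.017057418823242)
top lid rect ((680.8375244140625, 249.01271057128906), (216.56321716308594, 283.9704895019531), 9.277892112731934) handle pts 195 ((629.4715576171875, 167.6837615966797), (127.6877212524414, 323.4119873046875), 55.54039764404297)
scene lid rect ((680.5050048828125, 250.5802001953125), (219.25196838378906, 287.8182373046875), 8.872527122497559) handle pts 401 ((655.501953125, 245.12039184570312), (265.0496826171875, 285.3143310546875), 10.115392684936523)
```

```bash
cat >> h.py <<'E'
def Rd(a):
    c,s=np.cos(a),np.sin(a); return np.array([[0,c,s],[0,s,-c],[-1,0,0.]])
A0=np.arctan2(-.194,.981)
def best_R(p,a=A0):
    c=[(abs(q[5]),R) for R in (Rd(a),Rd(a+np.pi)) for q in [manip.inverse_kinematics(p,R)] if q is not None]
    return min(c,key=lambda t:t[0])[1]
F=lambda: np.array(manip.current_force())
E
python3 - <<'E'
from h import *
print(np.round(manip.current_tcp_rot(),2).tolist(), manip.current_grip_width())
p=[.4333,-.1157]; R=best_R(p+[.12]); print(R.round(2).tolist(),manip.inverse_kinematics(p+[.12],R))
t=manip.current_time; t0=t()
manip.move_ptp(p+[.12],R); print('ptp',t()-t0,np.round(manip.current_ee_pos(),4)); t0=t()
manip.move_l(p+[.024],max_speed=.15); print('down',t()-t0,F().round(2)); t0=t()
manip.set_gripper(0.0,40); print('grip',t()-t0,manip.current_grip_width(),F().round(2)); t0=t()
manip.move_l(p+[.09],max_speed=.2); print('up',t()-t0,manip.current_grip_width(),F().round(2)); snap('scene','s1'); print(t())
p,_=np.load('pics/s1.npz')['p'],0
cv2.imwrite('pics/s1c.png',cv2.resize(p[120:270,200:380,::-1],(720,600),interpolation=cv2.INTER_CUBIC))
E
```

```text
[[-0.0, 0.33, -0.95], [0.0, -0.95, -0.33], [-1.0, -0.0, -0.0]] 0.9958984758573722
[[0.0, 0.98, -0.19], [0.0, -0.19, -0.98], [-1.0, 0.0, 0.0]] [-3.64802694e-01  2.90867690e-01  1.98729051e+00 -4.44089210e-16
  8.63434449e-01 -1.69564417e-01]
ptp 1.7666999999999997 [ 0.4335 -0.1164  0.1202]
down 0.7916000000000003 [ 1.39  0.5  -0.11]
grip 0.6249999999999996 0.2318013637981348 [-0.4   0.57  5.32]
up 0.4834000000000005 0.2277985173410073 [ 0.06 -0.16 -1.77]
4.8167
```

View pics/s1c.png

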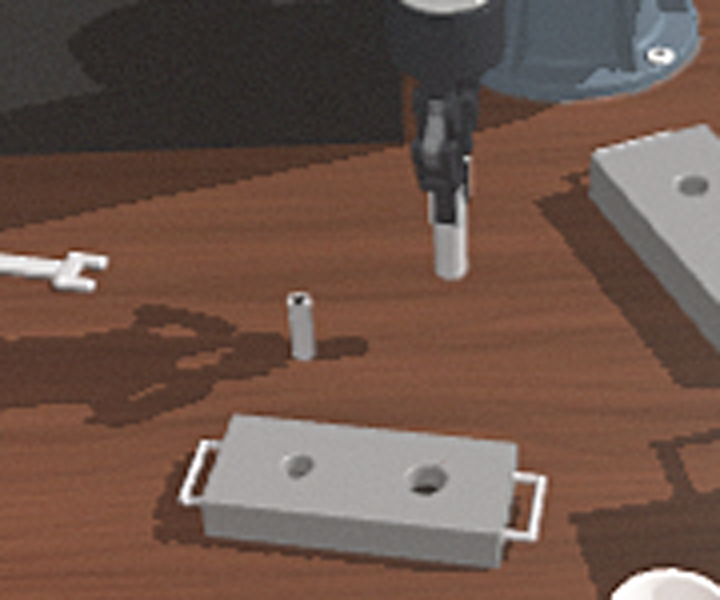

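The thick pin is held upright between the fingers and the rack hasn't moved. Next is the insertion, with a force-guided search.

```bash
cat >> h.py <<'E'
def insert(b,zg=.024,fmax=6.,tlim=12.):
    """lower the held pin at b; on contact spiral over the mouth until it drops in. zg: TCP height of the grasp over the pin's foot"""
    t=manip.current_time; t0=t(); b=np.array(b); f0=F()[2]
    top=zg+.032; off=[(0,0)]
    for r,n in ((.0012,6),(.0023,10),(.0034,14)): off+=[(r*np.cos(k*2*np.pi/n),r*np.sin(k*2*np.pi/n)) for k in range(n)]
    manip.move_l([*b,top+.003],max_speed=.1); z=top+.003; i=0
    while t()-t0<tlim:
        z-=.0015; manip.move_l([*(b+off[i]),z],max_speed=.05); f=F(); dz=f[2]-f0
        if abs(dz)<fmax:
            if z<top-.006: break
            continue
        if z<top-.006: break
        print(i,'contact z',round(z-top,4),f.round(1),round(t()-t0,2))
        i+=1
        if i==len(off): break
        z+=.0015 if dz>fmax*2 else .0005
        manip.move_l([*(b+off[i]),z],max_speed=.05)
    print('end search',i,off[i],'z-top',round(z-top,4),F().round(1),t()-t0)
    return b+off[i],z,z<top-.006
E
python3 - <<'E'
from h import *
t=manip.current_time
b=[.6032,-.1376]
manip.move_l(b+[.09],max_speed=.25); print(t(),F().round(2))
b,z,ok=insert(b); print(ok,b)
if ok:
    manip.move_l([*b,.024+.0125],max_speed=.06); print(F().round(1), np.round(manip.current_ee_pos(),4))
print(t())
E
```

```text
5.65 [ 0.62 -0.05 -0.88]
end search 0 (0, 0) z-top -0.006 [ 1.2  0.  -0.9] 1.9582999999999995
True [ 0.6032 -0.1376]
[ 0.9  1.  -1.5] [ 0.6028 -0.1375  0.0358]
7.9833
```

```bash
python3 - <<'E'
from h import *
t=manip.current_time
b=manip.current_ee_pos()[:2].tolist()
manip.set_gripper(0.6); manip.move_l(b+[.115],max_speed=.2)
p=[.4437,-.2233]; manip.move_l(p+[.1],max_speed=.3)
manip.set_gripper(0.8); manip.move_l(p+[.024],max_speed=.12)
manip.set_gripper(0.0,40); print('grip',manip.current_grip_width(),F().round(2))
manip.move_l(p+[.09],max_speed=.2); print(manip.current_grip_width(),F().round(2),t())
b=[.5869,-.2200]
manip.move_l(b+[.09],max_speed=.25); snap('scene','s2'); snap('top','t2')
p=np.load('pics/s2.npz')['p']
cv2.imwrite('pics/s2c.png',cv2.resize(p[140:290,200:380,::-1],(720,600),interpolation=cv2.INTER_CUBIC)); print(t())
E
```

```text
grip -0.0023047603722179755 [-1.86  0.72 10.75]
-0.0022691043392693076 [-0.07  0.75 -1.04] 11.9167
12.7417
```

View pics/s2c.png

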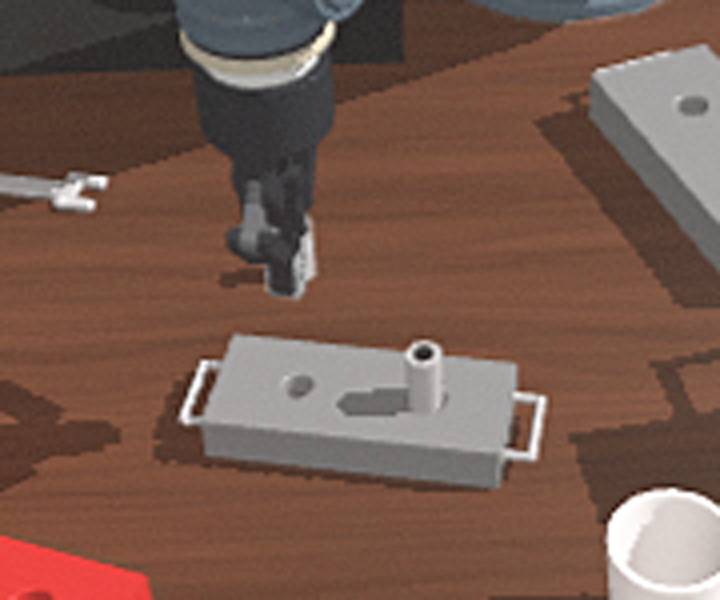

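The thick pin stands in its bore, but the gripper shut on nothing, so the thin pin is not in the fingers. I'll look at the whole scene for it.

View pics/s2.png

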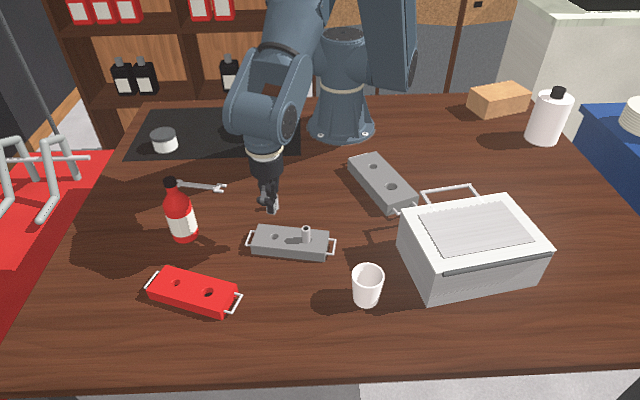

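```bash
python3 - <<'E'
from h import *
for c,f in (('scene','s2'),('top','t2')):
    z=np.load(f'pics/{f}.npz'); P=cloud(c,z['d']); s=(P[...,2]>.006)&(P[...,2]<.07)&(P[...,0]>.28)&(P[...,0]<.53)&(P[...,1]>-.42)&(P[...,1]<-.06)
    n,l,st,ce=cv2.connectedComponentsWithStats(s.astype(np.uint8))
    for i in range(1,n):
        if st[i,4]>7: q=P[l==i]; print(c,st[i],'mean',q.mean(0).round(3),'min',q.min(0).round(3),'max',q.max(0).round(3))
E
```

```text
scene [213 183  11   8  33] mean [ 0.342 -0.404  0.007] min [ 0.326 -0.417  0.006] max [ 0.36  -0.386  0.01 ]
scene [276 194   2  14  24] mean [ 0.447 -0.217  0.027] min [ 0.44  -0.22   0.007] max [ 0.45  -0.215  0.049]
top [412 254   9  11  45] mean [ 0.346 -0.405  0.01 ] min [ 0.329 -0.417  0.006] max [ 0.363 -0.39   0.02 ]
```

The thin pin seems to still be standing near (0.447,-0.217), hidden behind the gripper. I'll move aside and re-measure it.

```bash
python3 - <<'E'
from h import *
from scipy.optimize import least_squares
t=manip.current_time
manip.move_l([.58,-.07,.18],max_speed=.3); manip.set_gripper(.7)
C={}
for c in ('scene','top'):
    p,d=snap(c,c+'3'); P=cloud(c,d); s=(P[...,2]>.012)&(P[...,2]<.07)&(P[...,0]>.40)&(P[...,0]<.5)&(P[...,1]>-.28)&(P[...,1]<-.17)
    Q=P[s]; lo=Q[Q[:,2]<.042]
    v,u=np.nonzero(s&(P[...,2]>.044)); 
    f=least_squares(lambda q:np.hypot(lo[:,0]-q[0],lo[:,1]-q[1])-.008,Q[:,:2].mean(0)-[.003,0],loss='soft_l1',f_scale=.001).x if len(lo)>8 else None
    print(c,len(Q),Q.min(0).round(3),Q.max(0).round(3),'circ',f,'top',at_z(c,np.c_[u,v],.05).mean(0).round(4) if len(u) else '')
a=np.load('pics/scene3.npz')['p'][150:270,210:370,::-1];b=np.load('pics/top3.npz')['p'][150:250,300:400,::-1]
cv2.imwrite('pics/c3.png',np.hstack([cv2.resize(a,(440,330),interpolation=cv2.INTER_CUBIC),cv2.resize(b,(330,330),interpolation=cv2.INTER_CUBIC)])); print(t())
E
```

```text
scene 71 [ 0.435 -0.231  0.014] [ 0.453 -0.215  0.051] circ [ 0.44122025 -0.22314451] top [ 0.4461 -0.2227  0.05  ]
top 23 [ 0.438 -0.231  0.015] [ 0.452 -0.215  0.057] circ None top [ 0.4457 -0.224   0.05  ]
14.175
```

View pics/c3.png

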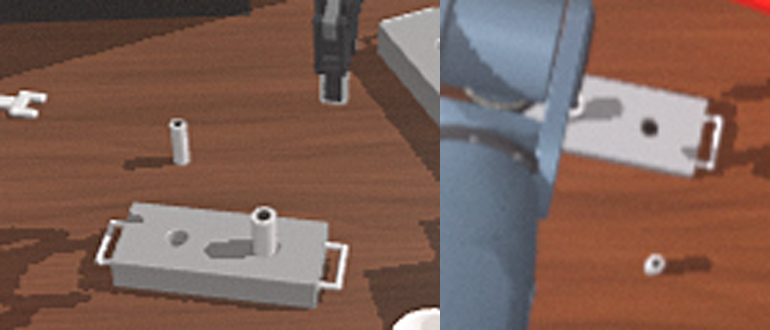

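The thin pin stands untouched and the thick one is in its bore. I'll repeat the grasp and check the pose at each stage.

```bash
python3 - <<'E'
from h import *
t=manip.current_time
e=lambda:np.round(manip.current_ee_pos(),4).tolist()
p=[.4445,-.2233]; manip.move_l(p+[.1],max_speed=.3); print(e(),manip.current_grip_width())
manip.move_l(p+[.024],max_speed=.12); print(e(),F().round(2),manip.current_grip_width()); snap('scene','s4')
manip.set_gripper(0.0,40); print('grip',manip.current_grip_width(),e(),F().round(2),t()); snap('scene','s5')
a=[cv2.resize(np.load(f'pics/{f}.npz')['p'][140:240,230:330,::-1],(400,400),interpolation=cv2.INTER_CUBIC) for f in('s4','s5')]
cv2.imwrite('pics/c5.png',np.hstack(a))
E
```

```text
[0.4454, -0.223, 0.1006] 0.6963641377043033
[0.4451, -0.2233, 0.0245] [-0.34  0.03  0.53] 0.6979666721565264
grip 0.00285847614074198 [0.4455, -0.2239, 0.0249] [ 1.29 -0.16  7.75] 16.4833
```

View pics/c5.png

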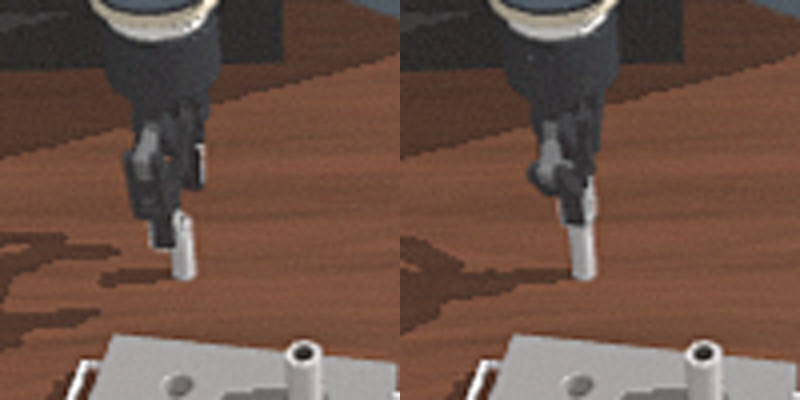

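```bash
python3 - <<'E'
from h import *
print(F().round(2))
for f in ('s4','s5','s1'):
    z=np.load(f'pics/{f}.npz'); P=cloud('scene',z['d'])
    for v in range(176,214,2) if f!='s1' else range(150,194,3):
        r=[(u,P[v,u].round(3).tolist(),z['p'][v,u].mean().astype(int)) for u in (range(266,282,3) if f!='s1' else (304,308,312,316)) if P[v,u,2]>.012 and z['d'][v,u]>0]
        if f!='s4': print(f,v,[(a,b[0],b[1],b[2],int(g)) for a,b,g in r])
E
```

```text
[ 1.58 -0.29  6.82]
s5 176 [(266, 0.489, -0.233, 0.151, 121), (269, 0.487, -0.226, 0.149, 111), (272, 0.475, -0.22, 0.139, 54), (275, 0.464, -0.213, 0.131, 48), (278, 0.445, -0.207, 0.116, 55)]
s5 178 [(266, 0.492, -0.234, 0.147, 120), (269, 0.489, -0.226, 0.144, 124), (272, 0.471, -0.221, 0.13, 51), (275, 0.462, -0.214, 0.123, 52)]
s5 180 [(266, 0.497, -0.234, 0.144, 123), (269, 0.487, -0.227, 0.136, 127), (272, 0.462, -0.222, 0.116, 95), (275, 0.46, -0.214, 0.115, 49), (278, 0.431, -0.209, 0.092, 71)]
s5 182 [(266, 0.505, -0.233, 0.144, 128), (269, 0.505, -0.226, 0.144, 61), (272, 0.49, -0.22, 0.132, 68), (275, 0.463, -0.215, 0.11, 51), (278, 0.443, -0.208, 0.094, 60)]
s5 184 [(266, 0.506, -0.234, 0.138, 91), (269, 0.507, -0.226, 0.139, 54), (272, 0.492, -0.22, 0.126, 66), (275, 0.46, -0.215, 0.101, 51)]
s5 186 [(266, 0.491, -0.236, 0.12, 55), (269, 0.495, -0.228, 0.123, 54), (272, 0.494, -0.22, 0.121, 66), (275, 0.469, -0.215, 0.101, 54)]
s5 188 [(266, 0.48, -0.238, 0.104, 51), (269, 0.477, -0.231, 0.101, 48), (272, 0.485, -0.222, 0.108, 49), (275, 0.471, -0.215, 0.096, 69)]
s5 19
[... 1347 characters left out ...]
.477, -0.135, 0.173, 70), (308, 0.469, -0.125, 0.166, 62), (312, 0.48, -0.115, 0.174, 50), (316, 0.423, -0.103, 0.132, 40)]
s1 168 [(308, 0.455, -0.125, 0.146, 90), (312, 0.454, -0.115, 0.145, 46), (316, 0.423, -0.103, 0.122, 65)]
s1 171 [(308, 0.451, -0.125, 0.134, 104), (312, 0.456, -0.115, 0.137, 49)]
s1 174 [(308, 0.454, -0.126, 0.126, 98), (312, 0.458, -0.115, 0.129, 47)]
s1 177 [(308, 0.438, -0.126, 0.104, 112), (312, 0.443, -0.115, 0.107, 153)]
s1 180 [(308, 0.437, -0.126, 0.092, 111), (312, 0.443, -0.115, 0.096, 147)]
s1 183 [(308, 0.434, -0.126, 0.079, 99), (312, 0.446, -0.115, 0.089, 144)]
s1 186 [(312, 0.443, -0.116, 0.076, 147)]
s1 189 [(312, 0.443, -0.116, 0.065, 142)]
s1 192 []
```

The depth data show the real fingertips about 26 mm above the reported TCP: at TCP z 0.0245 they shut at z of about 0.05, on top of the thin pin. I'll grasp lower and allow for that offset everywhere.

```bash
python3 - <<'E'
from h import *
t=manip.current_time
e=lambda:np.round(manip.current_ee_pos(),4).tolist()
p=[.4445,-.2233]; manip.move_l(p+[.07],max_speed=.25); manip.set_gripper(.7)
manip.move_l(p+[.004],max_speed=.12); print(e(),F().round(2))
manip.set_gripper(0.0,40); w=manip.current_grip_width(); print('grip',w,e(),F().round(2),t())
if w>.08:
    manip.move_l(p+[.075],max_speed=.2); print(manip.current_grip_width(),F().round(2))
    b=[.5869,-.2200]; manip.move_l(b+[.075],max_speed=.25); snap('scene','s6')
    print(manip.current_grip_width(),t())
    b,z,ok=insert(b,zg=.004); print(ok,b)
    if ok: manip.move_l([*b,.004+.0125],max_speed=.06); print(F().round(1),e(),t())
    snap('scene','s7')
    a=[cv2.resize(np.load(f'pics/{f}.npz')['p'][160:280,220:350,::-1],(400,370),interpolation=cv2.INTER_CUBIC) for f in('s6','s7')]
    cv2.imwrite('pics/c7.png',np.hstack(a))
E
```

```text
[0.4448, -0.2235, 0.0044] [ 0.71 -0.36 -0.41]
grip 0.16830272045088082 [0.4447, -0.2235, 0.0045] [-1.22  0.62  4.9 ] 18.6333
0.16731879023708102 [-0.6  -0.24 -0.63]
0.16811558441988306 19.9083
end search 0 (0, 0) z-top -0.006 [-0.4 -0.3 -0.6] 2.008399999999998
True [ 0.5869 -0.22  ]
[ 0.2 -0.5 -0.9] [0.5867, -0.2199, 0.0158] 22.2917
```

View pics/c7.png

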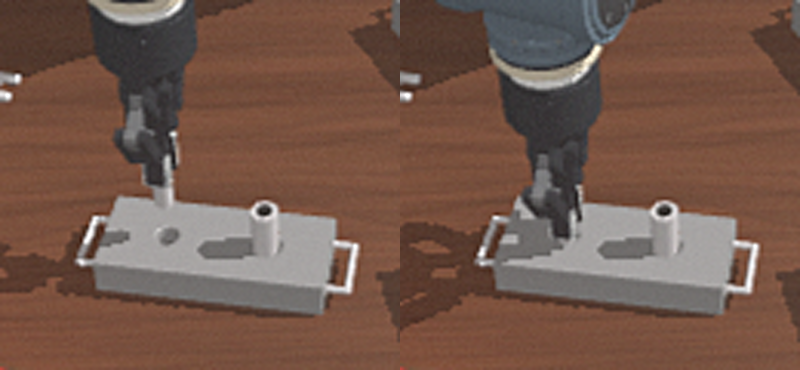

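The thin pin slid down without resistance. Next I'll release it, verify both pins and measure the lid bar from the first frames.

```bash
python3 - <<'E'
from h import *
t=manip.current_time
b=manip.current_ee_pos()[:2].tolist()
manip.set_gripper(.5); manip.move_l(b+[.1],max_speed=.2); manip.move_l([.50,-.02,.20],max_speed=.3)
p,d=snap('scene','s8'); P=cloud('scene',d); print(t())
for n,bx,h in (('L',(.6032,-.1376),.072),('S',(.5869,-.22),.062)):
    s=(np.hypot(P[...,0]-bx[0],P[...,1]-bx[1])<.025)&(P[...,2]>.040)
    q=P[s]; print(n,len(q),q.mean(0).round(4),'top z',np.sort(q[:,2])[-12:].round(4))
from scipy.optimize import least_squares
yaw=np.deg2rad(9.1); ex=np.array([np.cos(yaw),np.sin(yaw)]); ey=np.array([-ex[1],ex[0]]); c0=np.array([.6807,.2498])
for c in ('top','scene'):
    Z=np.load(f'pics/{c}0.npz'); P=cloud(c,Z['d']); s=(P[...,2]>.105)&(P[...,2]<.145)
    Q=P[s]; X=(Q[:,:2]-c0)@ex; Y=(Q[:,:2]-c0)@ey; k=(abs(X)<.19)&(abs(Y)<.16); X,Y,zz=X[k],Y[k],Q[k][:,2]
    for lo in np.arange(-.175,.125,.01):
        m=(X>=lo)&(X<lo+.01)
        if m.sum(): print(c,round(lo,3),m.sum(),'Y',Y[m].min().round(3),Y[m].max().round(3),'z',np.median(zz[m]).round(4)) if lo<-.09 or lo>.09 else 0
    m=(X<-.135)&(abs(Y)<.05); bx=np.polyfit(Y[m],X[m],1); print(c,'bar pts',m.sum(),'X at Y=0',bx[1],'slope',bx[0],'z',zz[m].max() if m.sum() else '')
cv2.imwrite('pics/c8.png',np.hstack([cv2.resize(p[190:270,235:345,::-1],(440,320),interpolation=cv2.INTER_CUBIC),cv2.resize(np.load('pics/top0.npz')['p'][115:210,170:285,::-1],(387,320),interpolation=cv2.INTER_CUBIC)[:,:355]]))
E
```

```text
24.2917
L 118 [ 0.6076 -0.138   0.0621] top z [0.0728 0.0728 0.073  0.0731 0.0735 0.0735 0.0736 0.0738 0.0739 0.074
 0.0752 0.0753]
S 59 [ 0.5894 -0.2192  0.0543] top z [0.0617 0.0617 0.0618 0.0621 0.0624 0.0625 0.063  0.0632 0.0634 0.0637
 0.064  0.0642]
top -0.165 59 Y -0.073 0.064 z 0.1265
top -0.155 76 Y -0.071 0.066 z 0.126
top -0.145 18 Y -0.071 0.066 z 0.1245
top -0.135 20 Y -0.072 0.064 z 0.1237
top -0.125 18 Y -0.071 0.067 z 0.1259
top -0.115 69 Y -0.089 0.136 z 0.1242
top -0.105 273 Y -0.142 0.14 z 0.1249
top -0.095 265 Y -0.143 0.141 z 0.1246
top 0.095 216 Y -0.138 0.139 z 0.1247
top 0.105 36 Y -0.126 0.126 z 0.1222
top bar pts 93 X at Y=0 -0.15485621882445466 slope -0.012514090708992943 z 0.13424747247209348
scene -0.165 13 Y -0.071 0.063 z 0.1265
scene -0.155 188 Y -0.073 0.067 z 0.1259
scene -0.145 29 Y -0.072 0.067 z 0.1253
scene -0.135 24 Y -0.071 0.067 z 0.1249
scene -0.125 29 Y -0.072 0.069 z 0.1253
scene -0.115 32 Y -0.072 0.139 z 0.1245
scene -0.105 278 Y -0.143 0.139 z 0.1254
scene -0.095 321 Y -0.144 0.141 z 0.1255
scene 0.095 570 Y -0.141 0.143 z 0.125
scene 0.105 281 Y -0.125 0.125 z 0.1218
scene bar pts 139 X at Y=0 -0.15050935401424062 slope -0.007396162651170753 z 0.13113103407328544
```

View pics/c8.png

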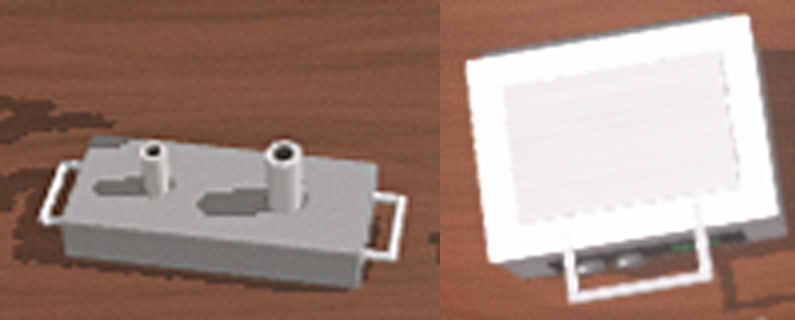

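Both pins stand at the bottom of their bores: their tops are at z of about 0.073 and 0.062, as they should be. The bar measures about 250 mm in front of the far rim at z of about 0.123, with a yaw of about 9.4°. Next I'll grip the bar.

```bash
cat >> h.py <<'E'
yaw=np.deg2rad(9.4); ex=np.array([np.cos(yaw),np.sin(yaw)]); ey=np.array([-ex[1],ex[0]])
bar0=np.array([.6807,.2498])-.1527*ex-.003*ey
ZT=.042   # bar height over TCP when held
def bar(th,dx=0.,dz=0.):
    xy=bar0+(.25+dx)*ex+(-.25*np.cos(th)+.003*np.sin(th))*ex
    return np.array([*xy,.12+dz+.25*np.sin(th)+.003*np.cos(th)])
E
python3 - <<'E'
from h import *
t=manip.current_time
b=bar(0); print(b); R=best_R([*b[:2],.2],yaw)
q=[np.round(manip.inverse_kinematics(bar(th)-[0,0,ZT],R),2).tolist() for th in (0,.4,.785)]; print(q)
manip.set_gripper(.45); manip.move_ptp([*b[:2],.18],R); print(F().round(2))
manip.move_l([*b[:2],.12],max_speed=.15); print(F().round(2))
manip.move_l(b-[0,0,ZT],max_speed=.1); print(F().round(2),np.round(manip.current_ee_pos(),4)); snap('scene','s9')
manip.set_gripper(0,30); print(manip.current_grip_width(),F().round(2),np.round(manip.current_ee_pos(),4)); p,d=snap('scene','s10'); print(t())
a=[cv2.resize(np.load(f'pics/{f}.npz')['p'][130:270,370:500,::-1],(371,400),interpolation=cv2.INTER_CUBIC) for f in('s9','s10')]
cv2.imwrite('pics/c10.png',np.hstack(a))
E
```

```text
[0.53054041 0.22190041 0.123     ]
[[0.32, 0.55, 1.69, -0.0, 0.9, 0.15], [0.31, 0.46, 1.56, -0.0, 1.12, 0.15], [0.3, 0.49, 1.31, -0.0, 1.34, 0.13]]
[-0.72 -0.93 -0.45]
[-0.98 -0.23  0.11]
[-0.31 -0.08 -0.39] [0.5309 0.222  0.0815]
0.10332993606319073 [-8.32 -1.25  9.15] [0.5294 0.2218 0.0816]
27.0417
```

View pics/c10.png

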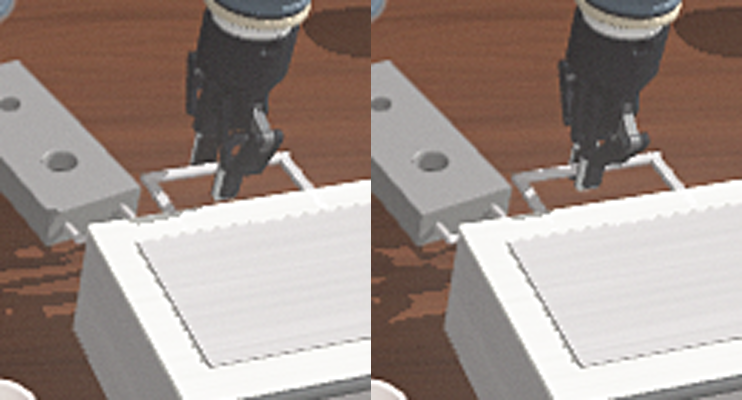

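The bar is gripped (width 0.103). The −8 N in x says the bar lies a couple of mm nearer than I aimed, so I'll correct for that and raise it along the arc with force checks.

```bash
python3 - <<'E'
from h import *
t=manip.current_time; dx=-.0025; off=np.array([0,0,-ZT])
for th in np.r_[0.02,np.arange(.1,.75,.1),.785]:
    manip.move_l(bar(th,dx)+off,max_speed=.08); f=F()
    print(round(th,2),f.round(1),'radial',round(float(f[:2]@ex),1),round(manip.current_grip_width(),3),round(t(),2))
    if np.linalg.norm(f)>60: print('STOP'); break
    dx+=np.clip(.0002*float(f[:2]@ex),-.001,.001)
print(dx,np.round(manip.current_ee_pos(),4))
p,d=snap('scene','s11')
E
```

```text
0.02 [ 6.   1.4 -2.6] radial 6.2 0.102 27.29
0.1 [ 2.9  1.9 -4.2] radial 3.2 0.105 27.69
0.2 [-4.   1.9 -2.5] radial -3.6 0.1 28.16
0.3 [-3.8  2.3 -2.4] radial -3.4 0.101 28.62
0.4 [-2.9  3.7 -2.8] radial -2.3 0.102 29.07
0.5 [-3.9  4.1 -1.3] radial -3.2 0.101 29.53
0.6 [-3.9  5.  -0.2] radial -3.0 0.099 29.99
0.7 [-5.3  5.5 -0.2] radial -4.4 0.104 30.45
0.78 [-5.5  4.9  0.8] radial -4.7 0.105 30.86
-0.005776540590200004 [0.6    0.234  0.2573]
```

View pics/s11.png

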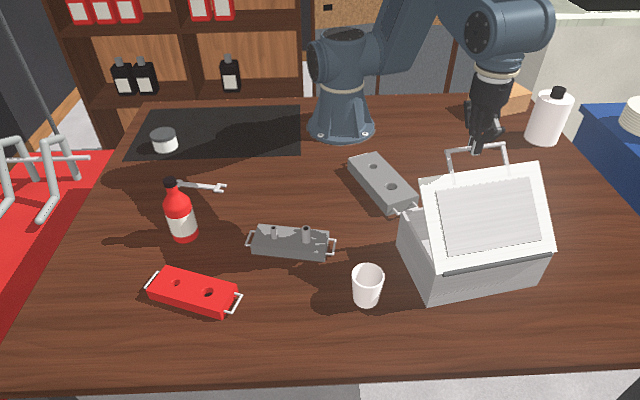

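The lid is up in the gripper and the pins, rack and bystanders look undisturbed. I'll measure the angle from the depth plane, check it stays steady, and re-check the pins.

```bash
python3 - <<'E'
from h import *
t=manip.current_time
manip.dwell(.6)
p,d=snap('scene','s12'); P=cloud('scene',d); c0=np.array([.6807,.2498])
s=np.zeros((400,640),bool); s[190:245,450:530]=1; s&=P[...,2]>.13
Q=P[s]; v=np.c_[(Q[:,:2]-c0)@ex,(Q[:,:2]-c0)@ey,Q[:,2]]
for _ in range(3):
    m=v.mean(0); n=np.linalg.svd(v-m,full_matrices=False)[2][2]; r=(v-m)@n; v=v[abs(r)<2.5*r.std()+1e-4]
n*=np.sign(n[2]); print('lid angle deg',np.degrees(np.arctan2(np.hypot(n[0],n[1]),n[2])),n.round(3),len(v),r.std())
print(F().round(2),manip.current_grip_width(),np.abs(manip.current_joint_vel()).max(),np.round(manip.current_ee_pos(),4),t())
P0=cloud('scene',np.load('pics/s8.npz')['d'])
for nm,bx in (('L',(.6032,-.1376)),('S',(.5869,-.22))):
    for A in (P0,P):
        q=A[(np.hypot(A[...,0]-bx[0],A[...,1]-bx[1])<.025)&(A[...,2]>.040)]; print(nm,len(q),q.mean(0).round(4),np.sort(q[:,2])[-8:].mean().round(4))
E
```

```text
lid angle deg 38.99196184974397 [-0.607  0.168  0.777] 4400 0.03349349728116997
[-4.9   5.05  0.9 ] 0.1024826025896296 0.001584143168968395 [0.5998 0.234  0.2571] 31.5583
L 118 [ 0.6076 -0.138   0.0621] 0.0741
L 116 [ 0.6075 -0.1381  0.0625] 0.0735
S 59 [ 0.5894 -0.2192  0.0543] 0.0633
S 60 [ 0.5893 -0.2194  0.0545] 0.063
```

```bash
python3 - <<'E'
from h import *
d=np.load('pics/s12.npz')['d']; P=cloud('scene',d); c0=np.array([.6807,.2498])
s=np.zeros((400,640),bool); s[190:245,450:530]=1; s&=(d>0)&(P[...,2]>.13)&(P[...,2]<.35)
Q=P[s]; print(s.sum(),(d[190:245,450:530]==0).sum())
v=np.c_[(Q[:,:2]-c0)@ex,(Q[:,:2]-c0)@ey,Q[:,2]]
for _ in range(8):
    m=np.median(v,0) if _<2 else v.mean(0); n=np.linalg.svd(v-m,full_matrices=False)[2][2]; r=(v-m)@n; print(len(v),r.std().round(4),n.round(3)); v=v[abs(r)<max(2*r.std(),.002)]
n*=np.sign(n[2]); print('angle',np.degrees(np.arctan2(abs(n[0]),n[2])))
# independent: from bar position relative to hinge (TCP + ZT)
e=np.array(manip.current_ee_pos()); print('bar-based',np.degrees(np.arcsin((e[2]+ZT-.12)/.25)), np.degrees(np.arccos(((bar0+.25*ex-.0025*ex-e[:2])@ex)/.25)))
E
```

```text
4384 16
4384 0.0014 [-0.691 -0.005 -0.723]
4181 0.0013 [-0.691 -0.004 -0.723]
4039 0.0012 [-0.691 -0.004 -0.723]
3955 0.0011 [0.691 0.004 0.723]
3897 0.0011 [0.691 0.004 0.723]
3848 0.0011 [0.691 0.004 0.723]
3820 0.0011 [0.691 0.004 0.723]
3797 0.0011 [0.69  0.004 0.723]
angle 43.667588410454414
bar-based 45.769255305339165 44.85675411800378
```

The plane fit gives 43.7° with a 1 mm residual, and the bar geometry gives 45–46°. The arm is still, so I'm handing in.

```bash
python3 -c "
from h import *
print(manip.current_time(),manip.current_grip_width(),F().round(2)); manip.sign_off()"
```

```text
31.5583 0.1024826025896296 [-4.9   5.05  0.9 ]
the job is handed in; nothing more can be done
```

Both pins are in their bores in the small grey rack, and I handed the job in at 31.6 s with the gripper still holding the lid at about 45°. No verdict is reported.

- **Pins:** the thick pin is in the wide bore and the thin one in the narrow bore. Both went in at the first try without resistance. Their tops were at about 0.073 m and 0.063 m, against about 0.072 m and 0.062 m expected at the bottom. They had not moved when I checked again after raising the lid.
- **Lid:** a plane fit to the lid in the depth image gave 43.7°, and the bar position gave 45–46°. The two disagree by about 2°, but both are inside the 40–50° band. The arm was still, with the grip steady on the bar and about 7 N on the tool.
- **What went wrong:** the first two grasps of the thin pin shut on nothing. Judging by the depth images, the fingertips sit about 26 mm higher than the reported tool point. The pin was not disturbed, and a lower grasp worked. I used the same correction for the lid bar.
- **Bystanders:** the bottle, wrench and cup looked unmoved in the last picture. I did not measure their positions again.

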